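Lock the mill's jar clamp, then bring the grinding ball to its feed chute

TASK

Lock the ball mill's jar clamp: take the headed pin out of its block and push it down through the clamp's lug and fork until its head is fully home. Then lift the porcelain dish off the balance by its handle, turn it a quarter turn and bring it to the mill's feed chute, keeping it level all the way so that the loose steel ball, which you must not touch, stays in the middle. Finish while still holding the dish up, level and at rest, its pouring lip pointing down the chute towards the jar with its tip about 3 cm above the head of the chute and the dish clear of the mill, ready to tip; leave everything else where it stands.

Things in the scene. Friction and masses are not known exactly. Their poses are not given: they have to be found in the camera images.
- mill: Fixed mill: housing 180 x 200, top 60 mm above the bench; on it an upright steel jar (60 across, mouth 136 mm up) in an aluminium ring clamp, and a feed chute: an open trough along y at x = 0, 44 wide inside, walls 14 high, from its outer end at y = -112 mm (wall tops 185 mm up) falling 17 degrees to the jar. Origin: bench, under the jar; z up, x to its back, y from chute end to jar.
- fork_top (a point): Middle of the clamp's pin hole, in the top face of the upper fork plate, 109 mm above the bench, 60 mm to -x of the jar's axis; mill's axes. Upright hole, 12 across, through three plates 24 wide (y) that end 12 mm beyond it: fork 102-109, lug 92.5-100.5, fork 84-91 mm above the bench. Room for fingers on its +y and -y sides; the jar is to +x.
- jaw (a joint): The clamp's hinged half (the +y half of the ring, which carries the lug), hinge at the back, upright axis: 0 = closed with lug and fork holes in line (it starts so, stiff by friction), growing to 1.3 rad as it swings open.
- chute_head (a point): Point on the chute's floor, on its centre line, 11 mm in from its outer (upper) end, 168 mm above the bench; axes as the mill's (y, level, points along the chute towards the jar).
- pin_block: Square aluminium block, fixed, 50 x 50 mm and 44 mm high, with one upright hole, 12 mm across, in its middle, in which the pin stands. Origin: middle of its underside.
- pin: Loose steel pin, 70 g: shank 10 mm across, 36 long, bevelled foot; cylindrical head 20 across, 22 high. Origin: middle of the foot's end face; z towards the head. It starts standing in the block, head resting on the block's top (head 44 to 66 mm above the bench).
- pin_collar (a point): Middle of the underside of the pin's head, on the pin's axis, 36 mm above the foot; axes as the pin's. When the pin is home it lies at fork_top.
- balance: Laboratory balance, fixed, 240 mm deep (x) and 170 mm wide; housing top 60 mm above the bench; display at its -x end; round steel pan 130 mm across. Origin: middle of its underside.
- pan (a point): Centre of the top of the balance's pan, 74 mm above the bench; axes as the balance's.
- dish: Loose shallow white porcelain dish, about 160 g: round, 102 mm across, 20 high, dished inside (6 degrees slope near the middle, 25 near the rim), straight stick handle along -x, pouring lip at +x. Stands on the pan on its 52 mm foot, handle roughly towards the robot. Origin: middle of the foot's underside; z up, x from handle to lip.
- dish_handle (a point): Grip point: centre of the handle's section, 85 mm from the dish's middle along its -x, 14 mm above its foot; dish's axes. The handle is 14 wide (y), 13 high, straight from 51 to 112 mm from the middle. On the balance its underside is 7.5 mm above the pan's level and 21 mm above the housing.
- dish_lip (a point): Tip of the pouring lip, 67 mm from the dish's middle along its +x, 18.5 mm above the foot; axes as the dish's. The lip is 24 mm wide.
- dish_middle (a point): Centre of the dish's inner floor, 6 mm above the foot; the ball's resting point.
- ball: Loose steel grinding ball, 30 mm in diameter, about 110 g, resting in the middle of the dish; it rolls freely. Its origin is on its surface and turns with it: use ball_center.
- ball_center (a point): Centre of the ball.
- vial: Bystander: small pale vial with a black cap, 28 mm across, 55 mm high, origin under its middle.
- sample_jar: Bystander: small pale jar with a white cap, 44 mm across, 50 mm high, origin under its middle.
- marker: Bystander: white marker pen with black cap, 130 mm long, lying along its x, 14 mm thick; origin under its middle.
- tweezers: Bystander: steel tweezers, 120 mm long, lying along their x, 6 mm high; origin under their middle.
- tip_box: Bystander: white pipette-tip box with blue lid, 87 x 122 x 68 mm high, origin under its middle.
- carton: Bystander: paper carton 70 x 110 x 60 mm high, origin under its middle.
- wash_bottle: Bystander: white plastic bottle, 60 mm across, 135 mm high, origin under its middle.

How it is judged (in metres and radians):
On the way, in this order (a step that is already met when the one before it is completed fails the run):
1. the pin is home in the clamp: its head sits on the fork with the shank through fork and lug (horizontal distance between pin_collar and fork_top below 0.003 m and z of pin_collar in the frame of fork_top below 0.003 m and angle between pin's own z axis and vertical below 0.1 rad), for 0.3 s.
2. the dish is lifted clear of the balance, level, with the ball in its middle (z of dish in the frame of pan above 0.02 m and angle between dish's own z axis and vertical below 0.1 rad and horizontal distance between ball_center and dish_middle below 0.012 m), for 0.2 s.
At the end, for the whole second after the job is handed in: Pin home to 3 mm, clamp shut; dish held by its handle by the fingers alone (TCP within 45 mm of dish_handle), at rest, level to 0.08 rad, lined up with the chute to 0.17 rad, lip tip within 15 mm across of chute_head and 12 to 55 mm above it; ball at rest within 10 mm of the dish's middle (all of step 1 and value of joint jaw below 0.05 rad and angle between the x axis of dish and the y axis of mill, either way round below 0.17 rad and y of dish in the frame of chute_head below -0.03 m and horizontal distance between dish_lip and chute_head below 0.015 m and z of dish_lip in the frame of chute_head between 0.012 and 0.055 m and angle between dish's own z axis and vertical below 0.08 rad and horizontal distance between ball_center and dish_middle below 0.01 m and distance between ball_center and dish_middle below 0.025 m and linear speed of dish below 0.02 m/s and linear speed of ball below 0.03 m/s and contact force between the fingers and dish above 2 N and distance between the grasp point and dish_handle below 0.045 m and contact force between dish and mill below 0.2 N and contact force between dish and pin below 0.2 N); the arm keeps its last pose, push and grip.
It fails at once if the ball leaves the middle of the dish by more than 25 mm (horizontal distance between ball_center and dish_middle above 0.025 m).
It fails at once if the dish is tipped more than 0.2 rad (angle between dish's own z axis and vertical above 0.2 rad).
It fails at once if the ball is touched by the robot (contact force between any of the fingers, the arm and ball above 0.3 N).
It fails at once if a bystander is shifted by more than 30 mm (distance of any of vial, sample_jar, marker, tweezers, tip_box, carton, wash_bottle from where it was at the start of the episode above 0.03 m).
It also fails if it takes over 67 s, if anything falls off the work surface, if the arm or the gripper's body presses on something with over 40 N, if the wrist force passes 120 N, or if a joint passes its speed limit or range.

ROBOT

A 6-joint arm with a two-finger parallel gripper is mounted at the origin on the work surface. World frame = base frame: x ahead of the robot, y to its left, z up, the work surface at z = 0. Lengths are in mm, angles in rad, forces in N, time in s.
With the tool pointing down it reaches from about 350 to 975 mm from the base axis. Payload 7.1 kg.
Tool frame: the origin (TCP) lies between the finger pads, 19 mm behind the fingertips; this is the grasp point; z points along the fingers, y is the line along which they close (so a half turn about z gives the same grasp; the last joint's range is limited). The gripper opens to 88 mm and grips with 3 to 60 N. Pads are 20 mm wide; open, the fingers measure 115 mm over their backs; the gripper's body (75 mm by 178 mm) begins 61 mm behind the grasp point.
Start: joints at [-1.306, 0.423, 1.63, -0, 1.089, -0.019], TCP at [175.022, -599.977, 241.375] pointing down, gripper open.
Joint ranges: [-3, 3], [-0.9, 2.11], [0.09, 2.58], [-1.31, 4.45], [0.11, 2.69], [-2.54, 2.54]. Speed limits (rad/s): [2.39, 2.39, 3.01, 3.14, 3.14, 3.14].

INTERFACE

Orientations are given as a unit quaternion [x, y, z, w].
In Python, from station import env, set_gripper, viewer, workorder gives the robot as it stands. Calls block until the motion is done:
- env.reach(position, orientation): joint-space move of the TCP to a pose.
- env.move_l(position, rot=None, rate=150, f_stop=None): straight line of the TCP; rot=None keeps the orientation; rate is the mean speed in mm/s. With f_stop (N) it stops when the force on the tool has changed by that much, and returns True; else False.
- env.move_joints(angles): joint-space move.
- set_gripper(opening): finger opening in mm; the grip force is fixed at half the most; returns when the fingers have stopped.
- env.hold(seconds).
- env.ik(position, orientation): joint angles nearest the present ones, or None.
- env.read_state(): the state.
- viewer.camera(name): name is "scene" or "top" or "wrist"; returns the picture (480x640x3 uint8, blue, green, red); there is no depth.
- viewer.camera_params(name): a dict with "fx", "fy", "cx", "cy" (pixels), "pose" (4x4, takes a point from camera to world coordinates); the wrist camera has in their place "tool_from_camera" (4x4, takes a point from camera to tool coordinates, whose origin is the TCP and whose axes are the flange's). Camera axes: x right, y up, looking along -z (the intrinsics and any distortion apply to the point x, -y, -z); pixel columns grow to the right and rows downward; lengths in mm; the calibration is good to about 2 mm. A picture is of the moment at which its call begins: read the wrist's pose just before it. camera_params takes no time and is no camera call.
A pose or a line that the arm cannot do raises env.IKError and nothing moves.
- workorder.sign_off(): hands the job in; it is judged then, once.
The state is a dict: "time_s": time; "qpos": joint angles; "dq": joint speeds; "tau": joint torques, N m; "tool_pos": TCP position; "orientation": TCP orientation; "force": force on the tool from outside, world axes, zero at the start; "wrist_torque": the same for the moment, N m; "width": finger opening in mm; "grip_force": force on a finger pad.
Only numpy, scipy, OpenCV 4.12 (cv2) and the standard library are available. Lean on these libraries where they do the work, as an engineer would, in place of code of your own. Each camera call takes 0.05 s, during which the arm holds its last target. There are 200 camera calls.

## Working session

There is one attempt and no reset: what is moved stays moved. The work goes in short steps, each a Python script; the robot and the scene stay as the last script left them, time stands still between calls to the robot, and variables do not carry over. Pictures are saved under pics/ and viewed, at most 10 in all, crops included, and the job is handed in when it is done.

```bash
ls; mkdir -p pics
python3 - <<'E'
from station import env, set_gripper, viewer, workorder
import cv2,numpy as np
np.set_printoptions(precision=4,suppress=True)
for n in("scene","top"):
    cv2.imwrite(f"pics/{n}0.png",viewer.camera(n)); print(n,viewer.camera_params(n))
s=env.read_state();print(s)
cv2.imwrite("pics/wrist0.png",viewer.camera("wrist"));print(viewer.camera_params("wrist"))
E
```

```text
pics
scene {'fx': 603.7454830054106, 'fy': 603.7454830054106, 'cx': 321.60524029535276, 'cy': 237.67459802157333, 'pose': array([[  -0.6222,   -0.623 ,    0.4741, 1171.7149],
       [   0.7829,   -0.497 ,    0.3743,  523.197 ],
       [   0.0025,    0.6041,    0.7969, 1247.0577],
       [   0.    ,    0.    ,    0.    ,    1.    ]])}
top {'fx': 435.6281038247932, 'fy': 435.6281038247932, 'cx': 312.5863667822349, 'cy': 227.5788240092, 'pose': array([[  -0.0104,    0.991 ,   -0.1337,  366.2351],
       [  -0.9997,   -0.0132,   -0.02  ,  -15.6095],
       [  -0.0216,    0.1334,    0.9908, 1271.568 ],
       [   0.    ,    0.    ,    0.    ,    1.    ]])}
{'time_s': 0.1, 'qpos': array([-1.306 ,  0.4238,  1.6306,  0.    ,  1.0886, -0.019 ]), 'dq': array([-0.0017,  0.0008, -0.    , -0.0016, -0.0004, -0.0027]), 'tau': array([ -0.0007, -54.5612, -27.4325,   0.0644,   0.0188,  -0.    ]), 'tool_pos': array([ 174.933 , -599.5285,  240.6867]), 'orientation': array([ 0.9899,  0.1415, -0.0001, -0.0007]), 'force': array([ 0.3293,  0.148 , -0.1792]), 'wrist_torque': array([ 0.0735, -0.0226, -0.0236]), 'grip_force': 0.0, 'width': 88.07168790408448}
{'fx': 412.8913562356478, 'fy': 412.8913562356478, 'cx': 321.68997742897403, 'cy': 234.76131375233055, 'tool_from_camera': array([[  -0.0008,    0.9697,    0.2443,   65.1218],
       [   1.    ,    0.0006,    0.001 ,   -0.4465],
       [   0.0008,    0.2443,   -0.9697, -144.3105],
       [   0.    ,    0.    ,    0.    ,    1.    ]])}
```

View pics/top0.png

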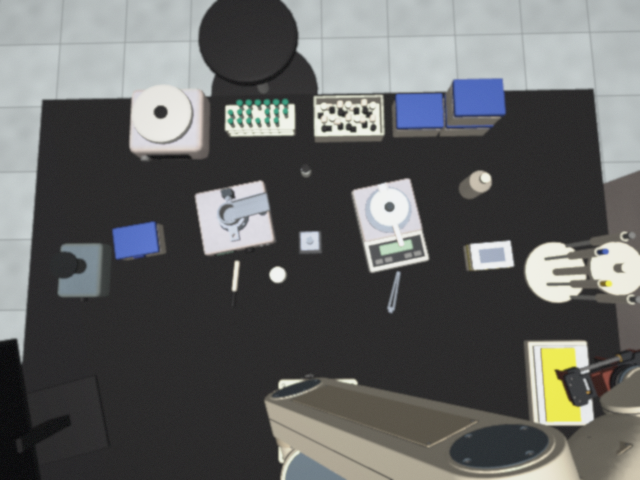

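View pics/scene0.png

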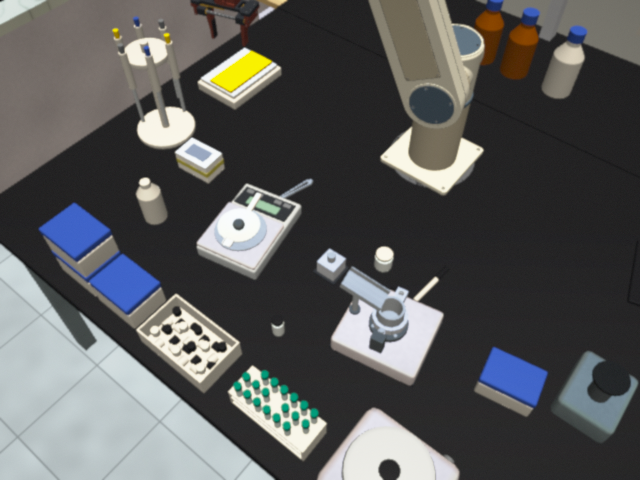

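```bash
cat > h.py <<'E'
from station import env, set_gripper, viewer, workorder
import cv2,numpy as np
from scipy.spatial.transform import Rotation as R
np.set_printoptions(precision=4,suppress=True)
def ray(P,T,uv):
    d=np.array([(uv[0]-P['cx'])/P['fx'],-(uv[1]-P['cy'])/P['fy'],-1.]);return T[:3,3],T[:3,:3]@d
def plane(P,T,uv,z):
    o,d=ray(P,T,uv);return o+d*(z-o[2])/d[2]
def tri(rs):
    A=np.zeros((3,3));b=np.zeros(3)
    for o,d in rs:
        d=d/np.linalg.norm(d);M=np.eye(3)-np.outer(d,d);A+=M;b+=M@o
    p=np.linalg.solve(A,b);return p,[np.linalg.norm(np.cross(p-o,d/np.linalg.norm(d))) for o,d in rs]
def down(yaw): # tool pointing down, tool x at yaw
    return (R.from_euler('z',yaw)*R.from_euler('x',np.pi)).as_quat()
def toolT():
    s=env.read_state();T=np.eye(4);T[:3,:3]=R.from_quat(s['orientation']).as_matrix();T[:3,3]=s['tool_pos'];return T,s
def shot(name):
    T,s=toolT();im=viewer.camera("wrist");P=viewer.camera_params("wrist")
    C=T@P['tool_from_camera'];cv2.imwrite(f"pics/{name}.png",im);np.save(f"pics/{name}.npy",C);return im,P,C
E
python3 - <<'E'
from h import *
P=viewer.camera_params("top");S=viewer.camera_params("scene")
for n,u,z,v in [("block",(310,240),60,(331,258)),("jar",(231,216),136,(389,310)),("dish",(390,207),95,(239,227)),("handle end",(401,243),88,(257,199)),("chute end",(268,202),175,(345,282)),("lug",(235,235),109,(401,296)),("balance disp corners",(427,262),60,(300,207)),("b2",(372,270),60,(248,187))]:
    p,e=tri([ray(P,P['pose'],u),ray(S,S['pose'],v)])
    print(n,plane(P,P['pose'],u,z),p,e[0])
for yaw in(0,-.3,.3,1.57,-1.57,3.14): print(yaw,env.ik([560,130,300],down(yaw)),env.ik([480,-130,300],down(yaw)))
E
```

```text
block [494.7548  16.4092  60.    ] [495.1716  17.3164  51.7041] 0.8288766940360894
jar [553.298  223.2899 136.    ] [558.0949 227.2451 111.522 ] 1.4130632610910758
dish [ 578.9162 -204.0618   95.    ] [ 580.1326 -204.5232   82.1845] 1.8836503811981258
handle end [ 480.462  -231.5822   88.    ] [ 481.3252 -233.3149   76.4198] 0.4482798504057292
chute end [581.9484 120.2559 175.    ] [585.1925 123.4683 155.7141] 0.989654488402619
lug [505.6754 217.3689 109.    ] [506.0863 221.3302  97.1959] 1.8758149367731152
balance disp corners [ 429.5943 -306.2272   60.    ] [ 401.2834 -251.5164   -5.3636] 75.08058292221355
b2 [ 409.2863 -154.1185   60.    ] [ 450.9444 -196.9889  117.7157] 65.62310994708491
0 [ 0.2074  0.2866  1.6875 -0.      1.1675  1.7782] [-0.2884  0.1636  1.8481 -0.      1.1299  1.2824]
-0.3 [ 0.2074  0.2866  1.6875 -0.      1.1675  2.0782] [-0.2884  0.1636  1.8481 -0.      1.1299  1.5824]
0.3 [ 0.2074  0.2866  1.6875 -0.      1.1675  1.4782] [-0.2884  0.1636  1.8481 -0.      1.1299  0.9824]
1.57 [ 0.2074  0.2866  1.6875 -0.      1.1675  0.2082] [-0.2884  0.1636  1.8481  0.      1.1299 -0.2876]
-1.57 None None
3.14 [ 0.2074  0.2866  1.6875  0.      1.1675 -1.3618] [-0.2884  0.1636  1.8481  0.      1.1299 -1.8576]
```

Run:
```python
from h import *
for n,p,yaw in [("C1",(520,-240,290),.25),("C2",(500,-160,290),.25),("A",(495,17,244),.25),("B",(498,212,309),.25)]:
    env.reach(p,down(yaw));env.hold(.3);im,P,C=shot(n);T,s=toolT();print(n,s['tool_pos'],s['time_s'])
I=[cv2.resize(cv2.imread(f"pics/{n}.png"),(400,300)) for n in("C1","C2","A","B")]
cv2.imwrite("pics/m.png",np.vstack([np.hstack(I[:2]),np.hstack(I[2:])]))
```

```text
C1 [ 519.8358 -240.3891  289.9609] 2.3167
C2 [ 500.1199 -160.6782  289.8912] 3.0917
A [495.23    16.17   244.1916] 4.2
B [498.12   211.0921 308.7419] 5.3833
```

View pics/m.png

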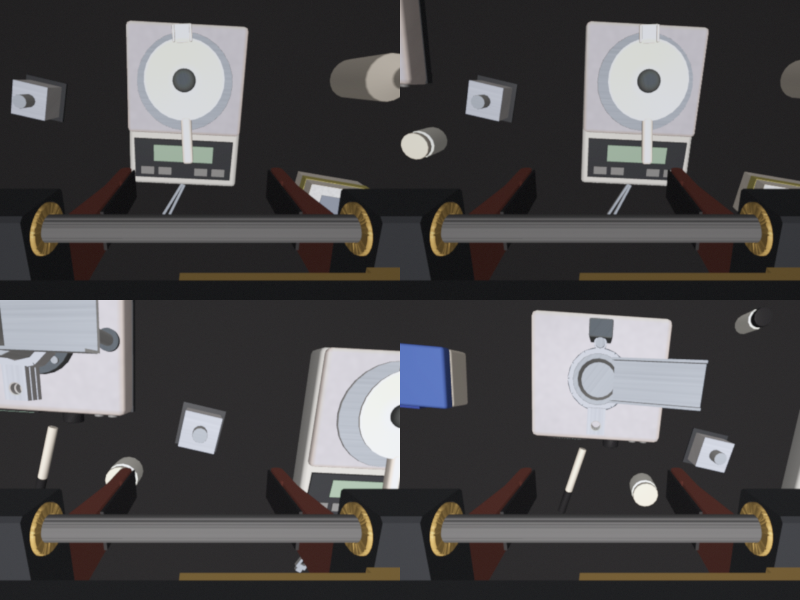

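Run:
```python
import cv2,numpy as np
A,B,C1,C2=[cv2.imread(f"pics/{n}.png") for n in("A","B","C1","C2")]
cr=lambda im,x,y,w,h,k:cv2.resize(im[y:y+h,x:x+w],(w*k,h*k),interpolation=cv2.INTER_NEAREST)
a=cr(A,270,165,100,75,4);b=cr(B,262,155,100,75,4)
c=cr(B,200,20,300,230,1);c=cv2.resize(c,(400,300));d=cv2.resize(cr(C1,200,20,200,150,2),(400,300))
cv2.imwrite("pics/m2.png",np.vstack([np.hstack([a,b]),np.hstack([c,d])]))
```

```text
(no output)
```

View pics/m2.png

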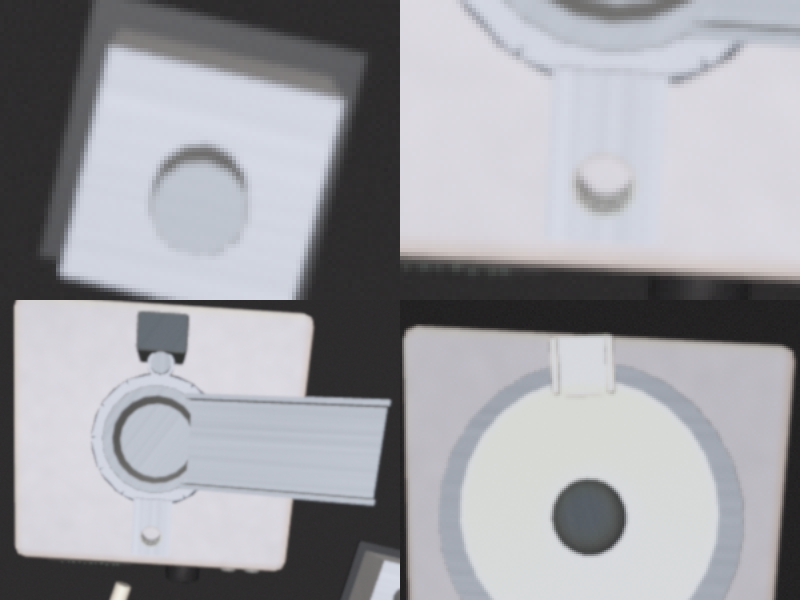

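Run:
```python
from h import *
P=viewer.camera_params("wrist");C={n:np.load(f"pics/{n}.npy") for n in("A","B","C1","C2")}
pl=lambda n,uv,z:plane(P,C[n],uv,z)
print("pin",pl("A",(319.2,216.4),66),tri([ray(P,C["A"],(319.2,216.4)),ray(P,C["B"],(509,250)),ray(P,C["C1"],(45,162))]))
print("hole",pl("B",(312.6,200.4),109),tri([ray(P,C["B"],(312.6,200.4)),ray(P,C["A"],(24,141))]))
print("jar",pl("B",(317.75,127.4),136)); print("chute",pl("B",(492.5,98),185),pl("B",(481,175.7),185))
rr={}
for n,x0 in(("C1",298),("C2",395)):
    im=cv2.imread(f"pics/{n}.png");g=im.min(2)
    # ball: dark blob inside dish
    m=(im.max(2)<140).astype(np.uint8);k,l,st,ce=cv2.connectedComponentsWithStats(m)
    for i in range(1,k):
        if 500<st[i,4]<3000: print(n,"dark",ce[i],st[i]); 
    pts=[]
    for y in range(205,275,5):
        row=g[y,x0-25:x0+30]; b=np.flatnonzero(row>185)
        if len(b): pts.append((x0-25+b.min(),x0-25+b.max(),y))
    print(n,[tuple(int(v) for v in p) for p in pts])
```

```text
pin [493.6856  18.3238  66.    ] (array([492.6696,  16.1422,  51.4387]), [np.float64(2.429134482373267), np.float64(1.5255941399942596), np.float64(1.0789118462064895)])
hole [503.9213 221.033  109.    ] (array([504.0205, 221.0484, 109.9828]), [np.float64(0.06361278171738137), np.float64(0.0636127817172329)])
jar [562.54   230.9603 136.    ]
chute [605.8152 130.0705 185.    ] [558.8841 120.874  185.    ]
C1 dark [294.1585 128.1429] [ 276  110   37   38 1085]
C1 [(273, 327, 205), (291, 327, 210), (273, 312, 215), (273, 327, 220), (292, 305, 225), (292, 305, 230), (292, 305, 235), (293, 306, 240), (293, 306, 245), (293, 306, 250), (293, 306, 255), (296, 303, 260)]
C2 dark [397.7518 129.0833] [ 380  111   37   38 1092]
C2 [(389, 423, 205), (378, 418, 210), (370, 402, 215), (370, 424, 220), (389, 424, 225), (389, 402, 230), (389, 402, 235), (389, 402, 240), (389, 402, 245), (389, 402, 250), (389, 402, 255), (390, 400, 260)]
```

Run:
```python
from h import *
P=viewer.camera_params("wrist");C={n:np.load(f"pics/{n}.npy") for n in("A","B","C1","C2")}
def proj(n,p):
    q=np.linalg.inv(C[n])@np.r_[p,1];return P['cx']-P['fx']*q[0]/q[2],P['cy']+P['fy']*q[1]/q[2]
out=[]
for n in("B","C1","C2"):
    u=proj(n,(493.7,18.3,66));b=proj(n,(493.7,18.3,44));print(n,u,b)
    x,y=int(u[0])-30,int(u[1])-35;x=max(x,0);print(x,y)
    c=cv2.imread(f"pics/{n}.png")[y:y+70,x:x+66];out.append(cv2.resize(c,None,fx=4,fy=4,interpolation=0))
cv2.imwrite("pics/m3.png",np.hstack(out))
```

```text
B (np.float64(512.4194189429968), np.float64(253.54485516767681)) (np.float64(502.86017871588876), np.float64(247.3640242140594))
482 218
C1 (np.float64(30.628063990524083), np.float64(162.01358468211444)) (np.float64(46.77089232036519), np.float64(160.27671081290646))
0 127
C2 (np.float64(123.78579282375793), np.float64(162.82204187833594)) (np.float64(134.76388144442288), np.float64(161.0432980896564))
93 127
```

View pics/m3.png

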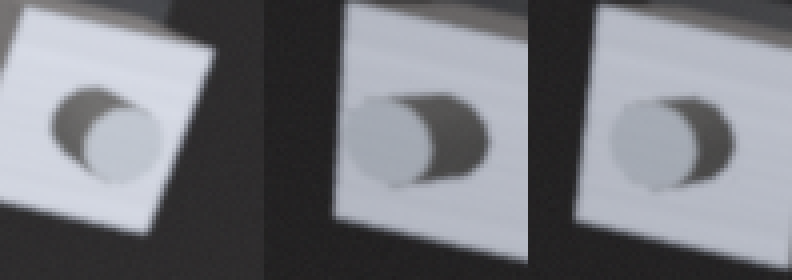

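```bash
cat >> h.py <<'E'
def circ(im,u,r,half=22,dp=1.0):
    x,y=int(u[0])-half,int(u[1])-half;k=6
    g=cv2.cvtColor(im[y:y+2*half,x:x+2*half],cv2.COLOR_BGR2GRAY);g=cv2.createCLAHE(3,(2,2)).apply(g)
    g=cv2.GaussianBlur(cv2.resize(g,None,fx=k,fy=k,interpolation=cv2.INTER_CUBIC),(9,9),0)
    c=cv2.HoughCircles(g,cv2.HOUGH_GRADIENT,1.5,10,param1=60,param2=15,minRadius=int(k*(r-.8)),maxRadius=int(k*(r+.8)))
    return None if c is None else [(round(x+(a-(k-1)/2)/k,2),round(y+(b-(k-1)/2)/k,2),round(q/k,2)) for a,b,q in c[0][:3]]
E
python3 - <<'E'
from h import *
A=cv2.imread("pics/A.png");B=cv2.imread("pics/B.png")
print(circ(A,(319,216),12.4),circ(B,(312.6,200.4),7.3))
env.reach((494,18,244),down(.25+np.pi));env.hold(.3);im,P,C=shot("A2")
def proj(p):
    q=np.linalg.inv(C)@np.r_[p,1];return P['cx']-P['fx']*q[0]/q[2],P['cy']+P['fy']*q[1]/q[2]
u=proj((493.7,18.3,66));print(u);c=circ(im,u,12.4);print(c,[plane(P,C,q[:2],66) for q in c or []],env.read_state()['time_s'])
x,y=int(u[0])-50,int(u[1])-37
a=cv2.resize(im[y:y+75,x:x+100],(800,600),interpolation=0);cv2.imwrite("pics/a2.png",a);print(x,y)
E
```

```text
[(np.float32(319.46), np.float32(212.71), np.float32(12.15)), (np.float32(319.46), np.float32(217.46), np.float32(12.72))] [(np.float32(313.21), np.float32(195.21), np.float32(7.15)), (np.float32(312.46), np.float32(201.46), np.float32(7.15))]
(np.float64(321.29270007194066), np.float64(217.92531498273436))
[(np.float32(321.21), np.float32(214.71), np.float32(13.02)), (np.float32(320.71), np.float32(217.71), np.float32(12.18)), (np.float32(320.71), np.float32(211.71), np.float32(11.59))] [array([491.1868,  17.5932,  66.    ]), array([493.6447,  17.807 ,  66.    ]), array([488.9334,  16.6109,  66.    ])] 8.675
271 180
```

View pics/a2.png

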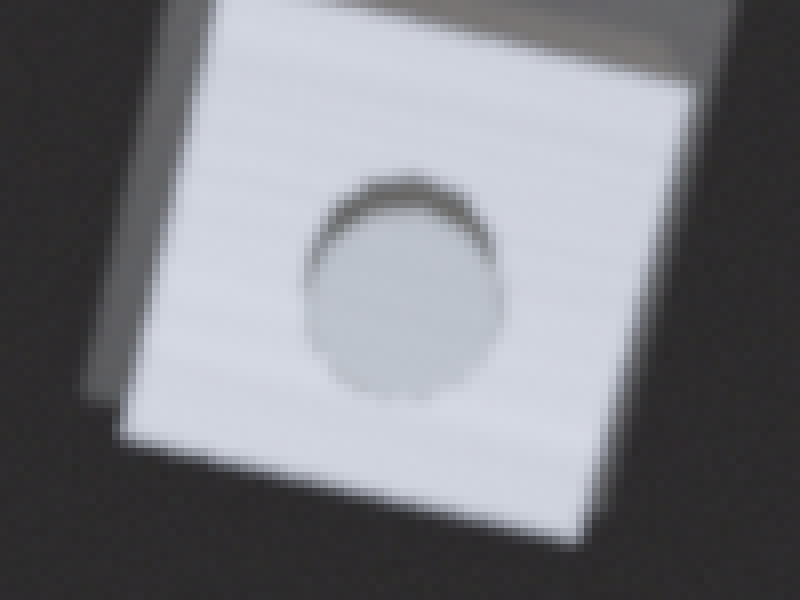

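```bash
cat >> h.py <<'E'
def go(p,yaw,rate=150,n=2,tol=.25): # straight move, then correct the residual error
    q=down(yaw);p=np.array(p,float);env.move_l(p,q,rate=rate);c=p.copy()
    for _ in range(n):
        env.hold(.15);s=env.read_state();e=p-s['tool_pos']
        if np.linalg.norm(e)<tol:break
        c=c+e;env.move_l(c,q,rate=40)
    s=env.read_state();print("at",s['tool_pos'],"F",s['force'],"t",s['time_s'],"w",s['width']);return c
E
python3 - <<'E'
from h import *
y=.185
env.reach((493.5,18.1,130),down(y));set_gripper(45)
go((493.5,18.1,66),y,100)
set_gripper(0);env.hold(.2);s=env.read_state();print(s['tool_pos'],s['force'],s['width'],s['grip_force'])
go((493.5,18.1,160),y,100,0)
s=env.read_state();print(s['tool_pos'],s['force'],s['width'],R.from_quat(s['orientation']).as_matrix()[:,2])
im,P,C=shot("held");cv2.imwrite("pics/held.png",im)
E
```

```text
at [493.5353  18.0888  65.9163] F [-0.4046  0.2299  0.2129] t 13.7833 w 44.96241264462819
[493.4607  18.0789  65.8678] [-0.0571 -0.9408 -0.1797] 19.540506918807267 29.999974071979523
at [493.0503  18.0934 159.4645] F [-0.5753 -0.086  -1.0312] t 15.6 w 19.065289573653303
[493.0503  18.0934 159.4645] [-0.5753 -0.086  -1.0312] 19.065289573653303 [-0.0011 -0.     -1.    ]
```

Run:
```python
from h import *
y=.185
env.reach((503.9,221.0,200),down(y))
go((503.9,221.0,176),y,60)
im,P,C=shot("over")
cv2.imwrite("pics/overc.png",cv2.resize(im[160:340,200:440],(800,600),interpolation=cv2.INTER_CUBIC))
```

```text
at [503.9506 220.9653 175.953 ] F [-0.8341 -0.2464 -0.586 ] t 17.8417 w 19.487462919439796
```

View pics/overc.png

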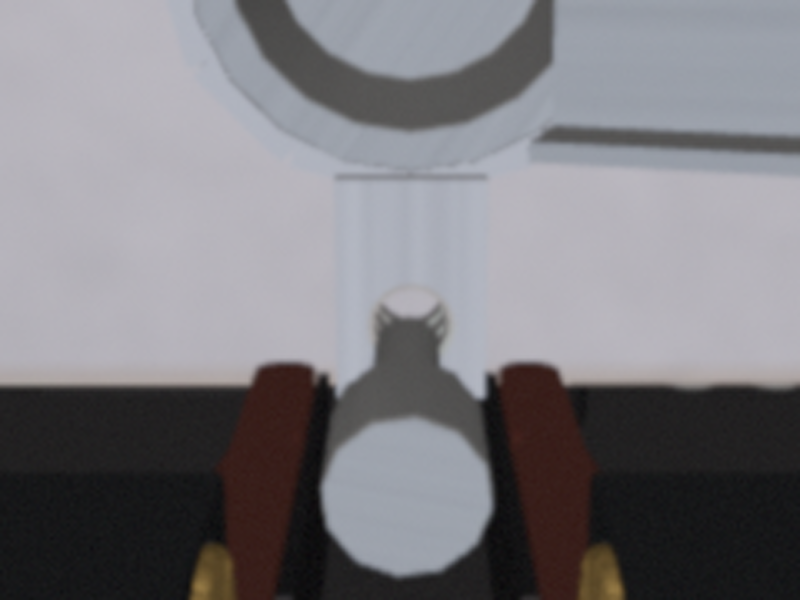

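```bash
cat > ins.py <<'E'
from h import *
y=.185;ty=np.array([np.sin(y),-np.cos(y)]);tx=np.array([np.cos(y),np.sin(y)])
h0=np.array([503.9,221.0])
for k,(a,b) in enumerate([(0,.5),(0,0),(0,1),(.7,.5),(-.7,.5),(1.2,.5),(-1.2,.5),(0,1.6),(0,-.6)]):
    h=h0+a*tx+b*ty
    go((*h,171),y,40,1)
    st=env.move_l((*h,155),down(y),rate=25,f_stop=8)
    s=env.read_state();print(a,b,st,s['tool_pos'],s['force'])
    if not st:break
    env.move_l((*h,171),down(y),rate=60)
if not st:
    st=env.move_l((*h,134),down(y),rate=30,f_stop=15)
    s=env.read_state();print(st,s['tool_pos'],s['force'],s['time_s'],s['width'])
E
python3 ins.py
```

```text
at [504.0113 220.5208 170.947 ] F [-0.1884  0.0574 -0.4898] t 18.3167 w 19.139062365561177
0 0.5 False [504.068  220.5315 155.0238] [ 0.0636 -0.0225 -0.7085]
False [504.0877 220.534  134.0613] [ 1.0083 -0.1936 -1.2352] 19.9583 19.582654059335827
```

Run:
```python
from h import *
y=.185;h=(503.99,220.51)
st=env.move_l((*h,126),down(y),rate=15,f_stop=15);s=env.read_state();print(st,s['tool_pos'],s['force'],s['time_s'])
set_gripper(40);s=env.read_state();print(s['tool_pos'],s['force'])
env.move_l((*h,200),down(y),rate=150)
im,P,C=shot("home")
cv2.imwrite("pics/homec.png",cv2.resize(im[140:320,200:440],(800,600),interpolation=cv2.INTER_CUBIC))
print([env.ik((p[0],p[1],100),down(.25)) is not None for p in[(500,-230)]],env.read_state()['time_s'])
```

```text
True [504.281  220.6439 130.8063] [-2.05   -0.731   6.4302] 20.325
[503.7693 220.4055 129.9834] [0.1108 0.7314 0.1392]
[True] 21.5333
```

View pics/homec.png

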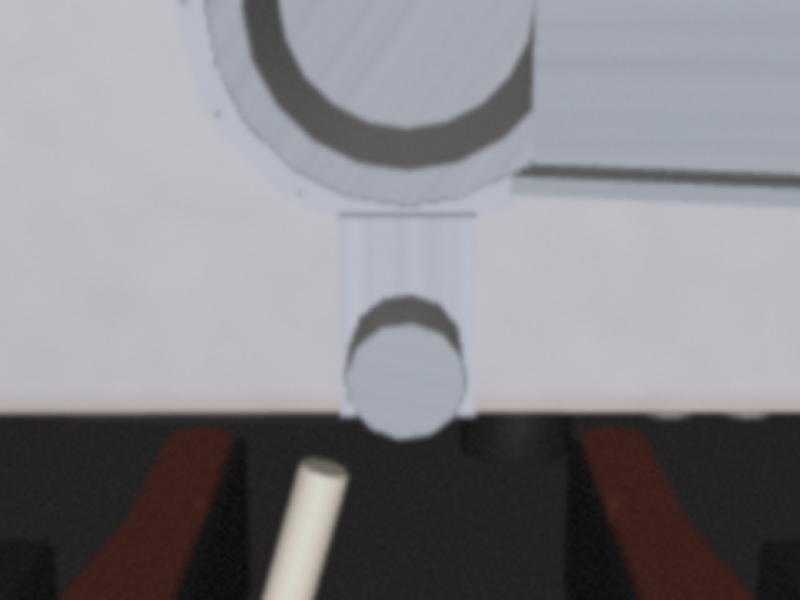

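Run:
```python
from h import *
P=viewer.camera_params("wrist");C={n:np.load(f"pics/{n}.npy") for n in("A","C1","C2","home")}
r=lambda n,u:ray(P,C[n],u)
o,d=r("home",(321.6,254.1));
for z in(125,131,137):print("pin top",plane(P,C["home"],(321.6,254.1),z))
print("ball",tri([r("C1",(294.16,128.14)),r("C2",(397.75,129.08))]),plane(P,C["C1"],(294.16,128.14),95),plane(P,C["C2"],(397.75,129.08),95))
b=plane(P,C["C1"],(294.16,128.14),95)
for n,a,c in(("C1",(298.4,225),(299.6,255)),("C2",(395.5,230),(395.5,255))):
    p,q=plane(P,C[n],a,94.5),plane(P,C[n],c,94.5);print(n,p,q,np.linalg.norm(p-b),np.linalg.norm(q-b),"yaw",np.arctan2(*(b-q)[[1,0]]))
# handle height: intersect the two handle edge planes at the end, by rays at row of the handle end
for n in("C1","C2"):
    im=cv2.imread(f"pics/{n}.png");x=299 if n=="C1" else 395;print([int(v) for v in im[245:275:1,x].min(1)])
print("tri end",tri([r("C1",(299.6,255)),r("C2",(395.5,255.8))]))
```

```text
pin top [502.3705 220.7632 125.    ]
pin top [504.1579 221.09   131.    ]
pin top [505.9453 221.4169 137.    ]
ball (array([ 579.1936, -202.1432,   96.5671]), [np.float64(0.042323168413894205), np.float64(0.0423231684142462)]) [ 579.2182 -202.0314   95.    ] [ 579.2265 -202.4217   95.    ]
C1 [ 503.0921 -223.6626   94.5   ] [ 477.6426 -230.8043   94.5   ] 79.14120397383611 105.57335617216181 yaw 0.2760345900402663
C2 [ 499.5262 -224.5821   94.5   ] [ 478.3577 -230.94     94.5   ] 82.82267688016047 104.92272499677499 yaw 0.27913601199769306
[216, 216, 216, 216, 216, 216, 216, 216, 216, 216, 216, 216, 216, 215, 211, 195, 154, 99, 64, 59, 58, 57, 58, 56, 59, 59, 58, 58, 58, 58]
[215, 216, 215, 216, 216, 216, 216, 216, 216, 216, 216, 215, 216, 216, 215, 209, 190, 142, 81, 59, 56, 56, 55, 58, 70, 96, 114, 122, 124, 126]
tri end (array([ 478.0466, -230.7828,   95.8924]), [np.float64(0.026409762835633427), np.float64(0.026409762835463653)])
```

```bash
cat >> h.py <<'E'
def ball(im):
    m=(im[:300].max(2)<140).astype(np.uint8);k,l,st,ce=cv2.connectedComponentsWithStats(m)
    return [(ce[i].round(1),st[i,2:5]) for i in range(1,k) if 500<st[i,4]<8000 and .8<st[i,2]/st[i,3]<1.25]
E
python3 - <<'E'
from h import *
y=.277;D=np.array([579.2,-202.2]);g=D-74*np.array([np.cos(y),np.sin(y)]);print(g)
env.reach((*g,200),down(y));set_gripper(55)
c=go((*g,95),y,90)
set_gripper(0);env.hold(.3);s=env.read_state();print(s['tool_pos'],s['force'],s['wrist_torque'],s['width'],s['grip_force'])
a,P,C=shot("g0");print(ball(a))
env.move_l((c[0],c[1],c[2]+8),rate=10);env.hold(.3);s=env.read_state();print(s['tool_pos'],s['force'],s['wrist_torque'],s['width'],s['time_s'])
b,P,C=shot("g1");print(ball(b))
cv2.imwrite("pics/g01.png",np.hstack([a[:300,120:520],b[:300,120:520]]))
E
```

```text
[ 508.0209 -222.4369]
at [ 508.0763 -222.4575   94.9975] F [ 0.0013 -0.0066 -0.4564] t 25.7417 w 54.74989063111873
[ 508.0715 -222.4557   95.0014] [ 0.3722  0.2803 -0.0489] [-0.1269  0.0242 -0.0075] 13.787432952162701 29.991105794906616
[(array([321.9, 101.5]), array([  91,   96, 6783], dtype=int32))]
[ 507.9948 -222.3819  102.9175] [-0.9185 -0.9812 -3.236 ] [-0.0038  0.1506 -0.0079] 14.074896612757609 28.0583
[(array([321.8, 101.6]), array([  90,   95, 6698], dtype=int32))]
```

View pics/g01.png

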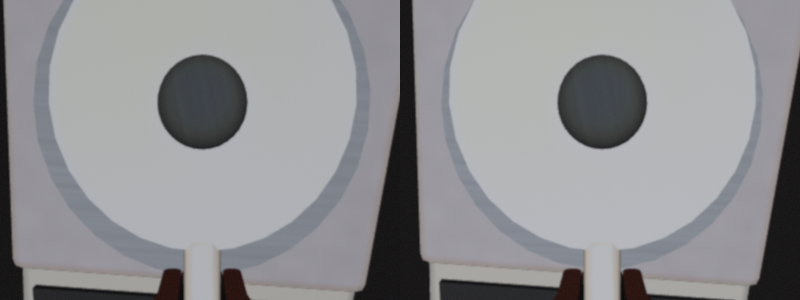

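Run:
```python
from h import *
y0=.277;m=.185;my=np.array([-np.sin(m),np.cos(m)]);yf=m+np.pi/2
jar=np.array([503.95,220.7])+60*np.array([np.cos(m),np.sin(m)]);head=jar-101*my;f=head-141*my;print("head",head,"tcp",f)
def rep(n):
    s=env.read_state();im,P,C=shot(n);print(n,s['tool_pos'],s['force'],s['width'],R.from_quat(s['orientation']).as_matrix()[:,2],ball(im),s['time_s'])
env.move_l((508.0,-222.4,135),rate=25);env.hold(.3);rep("l1")
env.move_l((508.0,-222.4,206),rate=35);env.hold(.2);rep("l2")
pre=f-60*my
env.move_l((*pre,206),down(yf),rate=35);env.hold(.3);rep("l3")
go((*f,204),yf,25,1,.6);rep("l4")
```

```text
head [581.5048 132.4602] tcp [607.4412  -6.1338]
l1 [ 507.96   -222.4007  134.9182] [-0.0607  0.066  -2.7372] 14.093160216027016 [-0.0001  0.     -1.    ] [(array([321.9, 101.6]), array([  89,   94, 6617], dtype=int32))] 29.8417
l2 [ 507.952  -222.4122  205.9078] [ 0.3902 -0.1796 -1.8543] 13.993792083199885 [-0.0002  0.0001 -1.    ] [(array([321.9, 101.6]), array([  89,   94, 6558], dtype=int32))] 32.2667
l3 [618.4935 -65.1187 206.0045] [-0.3035 -1.0573 -2.5095] 14.277554165853982 [ 0.  0. -1.] [(array([321.8, 101.5]), array([  89,   94, 6555], dtype=int32)), (array([597.9, 229.1]), array([  52,   44, 1459], dtype=int32))] 38.2583
at [607.4715  -6.1771 204.0058] F [-0.141   0.0881 -2.9042] t 41.0083 w 13.520115046748995
l4 [607.4715  -6.1771 204.0058] [-0.141   0.0881 -2.9042] 13.520115046748995 [ 0.0001 -0.     -1.    ] [(array([321.8, 101.5]), array([  89,   94, 6555], dtype=int32))] 41.0083
```

Run:
```python
from h import *
w=cv2.imread("pics/l4.png");s=viewer.camera("scene");t=viewer.camera("top")
cv2.imwrite("pics/sf.png",s);cv2.imwrite("pics/tf.png",t)
hd=(581.5,132.46);my=np.array([-.184,.983])
for n in("scene","top"):
    P=viewer.camera_params(n)
    for l,p in(("lip",(*hd,201.5)),("head",(*hd,168)),("chute end mid top",(*(np.array(hd)-11*my),185))):
        q=np.linalg.inv(P['pose'])@np.r_[p,1];print(n,l,P['cx']-P['fx']*q[0]/q[2],P['cy']+P['fy']*q[1]/q[2])
a=cv2.resize(w,(400,300));b=cv2.resize(s[200:350,230:430],(400,300));c=cv2.resize(t[150:270,200:360],(400,300))
cv2.imwrite("pics/fin.png",np.vstack([np.hstack([b,c]),np.hstack([a,a*0])]))
```

```text
scene lip 349.76476354556524 271.08579759078293
scene head 349.14126618208996 279.8922862850149
scene chute end mid top 344.7842510748485 273.43113400625623
top lip 261.84223420301134 200.2198821326097
top head 263.61868467264037 202.7577194649485
top chute end mid top 266.9733176702085 200.64592417887022
```

View pics/fin.png

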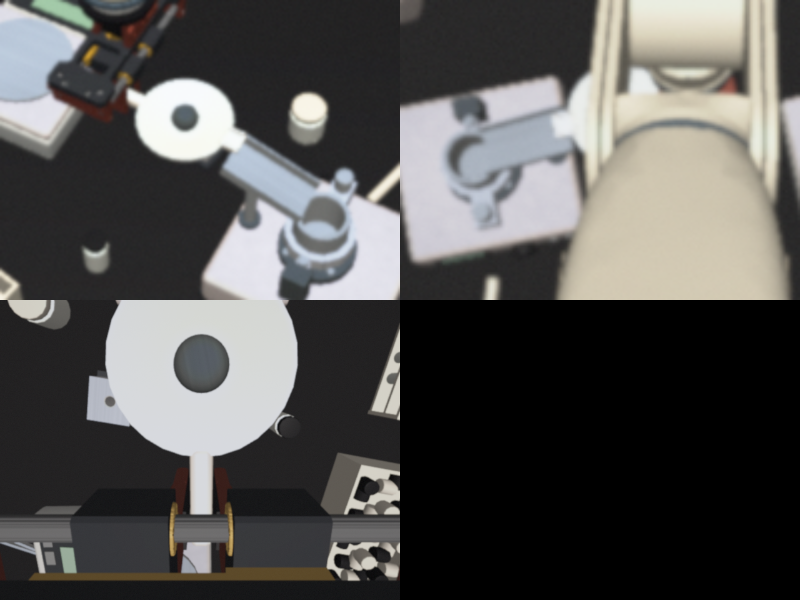

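Run:
```python
from h import *
env.hold(.5);im,P,C=shot("end");print(ball(im),env.read_state()['dq'])
print(workorder.sign_off())
```

```text
[(array([321.8, 101.5]), array([  89,   94, 6554], dtype=int32))] [-0.0004 -0.      0.0004 -0.0005  0.0013 -0.0007]
the job is handed in; nothing more can be done
None
```

The job is handed in, but sign-off returned no verdict: the pin is home in the clamp, and the dish is held level and at rest with the ball centred and its lip about 3 cm above the chute head.

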